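Clamp a turned disc in its holding jig

ROBOT

A 6-joint arm with a two-finger parallel gripper is mounted at the origin on a cart in front of the work surface, level with it; the furniture and walls round the work are solid. World frame = base frame: x ahead of the robot, y to its left, z up, the work surface at z = 0. Lengths are in mm, angles in rad, forces in N, time in s.
With the tool pointing down it reaches from about 350 to 775 mm from the base axis. Payload 7.3 kg.
Tool frame: the origin (TCP) lies between the finger pads; the fingertips stand 25 mm ahead of it and the grasp point (between the pads) lies 6 mm ahead of it; z points along the fingers, y is the line along which they close (so a half turn about z gives the same grasp; the last joint's range is limited). The gripper opens to 92 mm and grips with 3 to 60 N. Pads are 19 mm wide; open, the fingers measure 130 mm over their backs; the gripper's body (75 mm by 190 mm) begins 47 mm behind the grasp point.
Start: joints at [0.986, 0.342, 1.524, -0, 1.275, -0.146], TCP at [223.037, 475.289, 221.241] pointing down, gripper open.
Joint ranges: [-2.53, 2.53], [-0.77, 2.02], [0.04, 2.7], [-1, 4.14], [0.28, 2.66], [-3.11, 3.11]. Speed limits (rad/s): [2.57, 2.57, 3.14, 3.14, 3.14, 3.14].

INTERFACE

Orientations are given as [roll, pitch, yaw] about the fixed x, y, z axes, in that order (R = Rz(yaw) Ry(pitch) Rx(roll)).
In Python, from plant import bot gives the robot as it stands.
- The arm moves only by the tool play_rows, never from a script. Its argument "commands" is a list of rows, each an object of numbers: "x", "y", "z": the shift along the tool's x, y, z in m; "twist": the turn about the tool's z in degrees. In form: [{"x": .., "y": .., "z": .., "twist": ..}, ...]. A call has exactly 8 rows; each row is the pose to reach, as a shift and turn from the pose commanded when the call began, along the tool's axes at that moment; what a row does not reach only later rows make up. A row lasts 1/10 s, in which the tool goes at most 50 mm and 8.59 degrees, less where a joint would pass 70% of its speed; a pose out of reach is approached as far as the arm can. A call with a gripper value outside its range is refused whole. "jaw" is the closure, from 0 (fully open) to 1 (shut), set as the call begins (left out, the last holds). The fingers move at their own pace and stop on an object; the grip force is fixed at half the most. Time passes only in rows, so rows that repeat a pose let the fingers close, or fill a call up. It gives the time, the measured TCP pose, the force, the opening and the grip force at its end, in the units of the state.
- bot.get_obs(): the state, without advancing time (a new reading comes with each control period).
- bot.capture(name): name is "scene" or "top"; returns a dict with "pixels" (420x560x3 uint8, red, green, blue), "fx", "fy", "cx", "cy" (pixels), "eye" and "rotation" of the camera in the world. Camera axes: x right, y down, z forward; pixel columns grow to the right and rows downward; lengths in mm; the calibration is good to about 2 mm. A picture is of the moment at which its call begins. There is no depth.
- bot.close_job(): hands the job in; it is judged then, once.
The state is a dict: "time": time; "joint_positions": joint angles; "dq": joint speeds; "tau": joint torques, N m; "tool_pos": TCP position; "tcp_rot": TCP orientation; "contact_force": force on the tool from outside, world axes, zero at the start; "moment": the same for the moment, N m; "grip_width": finger opening in mm; "finger_force": force on a finger pad.
Only numpy, scipy, OpenCV 4.12 (cv2) and the standard library are available. Lean on these libraries where they do the work, as an engineer would, in place of code of your own. Each camera call takes 0.05 s, during which the arm holds its last target. There are 200 camera calls.

TASK

Of the two wooden holding jigs on the bench, one holds the smaller, thicker, pale turned disc and the other a wider, flatter dark one. In the jig with the smaller disc, slide the stop up against the disc so that the disc sits between stop and fixed jaw, then lock the stop there by turning the wing knob on top of it a quarter turn clockwise, and let go.

Things in the scene. Friction and masses are not known exactly. Their poses are not given: they have to be found in the camera images.
- jig_jaw (a point): On the jig with the smaller disc (plywood board 80 x 220 x 12 mm, fastened to the bench, turned up to 0.15 rad): middle of the lower edge of the inner face of its fixed wooden jaw (70 wide, 26 high), on the board's top. y runs along the track from stop to jaw (to the robot's left), x across the board, z up. The other jig is alike but holds the wider disc (60 x 14 mm); either may be the left one.
- jig_stop (a joint): Position in m of the sliding stop (wooden block 60 mm across, 44 mm along the track, top 26 mm above the board): 0 to 0.125, growing along the jig's y. The gap between stop and fixed jaw is 0.151 minus this; with the 52 mm disc just held it reads 0.099. While the knob is loose it slides with about 1.5 N and can be dragged by the knob.
- jig_knob (a joint): Angle of the wing knob in rad, 0 loose to 1.57 fully tight (end stop), growing clockwise seen from above. The stop slides freely below 0.6; above that an eccentric inside the track grips and holds it against light pushes. Turns with about 0.06 N m, rising as it grips, and stays where it is left.
- jig_knob_grip (a point): Middle of the wing of the black knob on top of the stop, on its upright axis: the point to grip. The wing is 44 mm long along this point's x, 12 mm thick along its y, 26 mm high; its top is 11 mm above the point, the stop's top 28 mm below. It moves with the stop and turns with the knob: at 0 the wing lies across the track (x along the jig's x), at 1.57 along it.
- disc: The smaller turned wooden disc, pale, 52 mm across and 18 mm thick, lying loose and flat on the jig's board between stop and fixed jaw, touching or up to 12 mm from the fixed jaw. Origin at the centre of its underside.

How it is judged (in metres and radians):
On the way:
1. the stop is slid up to the disc while its knob is still loose (value of joint jig_stop above 0.089 m and value of joint jig_knob below 0.9 rad), for 0.1 s.
At the end, for the whole second after the job is handed in: The stop stands up against the smaller disc, which lies flat on the board between stop and fixed jaw (at most 10 mm of play along the track in all, within 15 mm of the middle of the jaw), and the knob is turned tight, past 1.1 rad of its 1.57 (value of joint jig_stop above 0.089 m and value of joint jig_knob above 1.1 rad and x of disc in the frame of jig_jaw between -0.015 and 0.015 m and y of disc in the frame of jig_jaw between -0.042 and -0.02 m and z of disc in the frame of jig_jaw below 0.006 m and angle between disc's own z axis and vertical below 0.17 rad and linear speed of disc below 0.02 m/s); the robot touches nothing.
It also fails if it takes over 38 s, if anything falls off the work surface, if the arm or the gripper's body presses on something with over 40 N, if the wrist force passes 120 N, or if a joint passes its speed limit or range.

## Working session

There is one attempt and no reset: what is moved stays moved. The work goes in short steps, Python scripts to look and compute and a tool call to move; the robot and the scene stay as the last step left them, time stands still between calls to the robot, and variables do not carry over. Pictures are saved under pics/ and viewed, at most 10 in all, crops included, and the job is handed in when it is done.

Besides the shell and the picture viewer there is one more tool, called after "Call:" by a JSON object that holds its "api" and its "payload". play_rows: Moves the arm, as the interface text tells. Its arguments: {"type":"object","properties":{"commands":{"type":"array"},"jaw":{"type":"number"}},"required":["commands"]}

```bash
mkdir -p pics; python3 - <<'E'
from plant import bot
import cv2,numpy as np
for n in("scene","top"):
    c=bot.capture(n); cv2.imwrite(f"pics/{n}0.png",c["pixels"][:,:,::-1])
    print(n,c["fx"],c["fy"],c["cx"],c["cy"],c["eye"],np.array(c["rotation"]).round(3).tolist())
print(bot.get_obs())
E
```

```text
scene 539.078600533673 539.078600533673 278.337038451082 209.1669907202529 [  43.67893757 -963.39120038  948.24865123] [-2.302, -0.015, -0.497]
top 532.2765195605213 532.2765195605213 279.2977268695758 208.1676976237652 [ 411.68882208 -112.51975489 1179.85014654] [-3.021, -0.002, -1.57]
{'time': 0.1, 'joint_positions': array([ 9.86029511e-01,  3.42662893e-01,  1.52491101e+00, -1.46411752e-05,
        1.27538774e+00, -1.46019918e-01]), 'dq': array([ 0.00041879, -0.00259428, -0.00226136,  0.00031109,  0.00151561,
        0.00141801]), 'tau': array([ 8.89372368e-04, -4.32004023e+01, -2.44695729e+01,  7.18960888e-02,
        5.26851194e-02, -3.14996976e-05]), 'tool_pos': array([222.81389044, 474.97179505, 220.61300716]), 'tcp_rot': array([-3.14023619e+00, -1.85338546e-04,  2.70284990e+00]), 'contact_force': array([ 0.02917059,  0.08238364, -0.50088325]), 'moment': array([ 0.02929496, -0.00293458, -0.03869149]), 'finger_force': 0.0, 'grip_width': 91.59960761616091}
```

View pics/scene0.png

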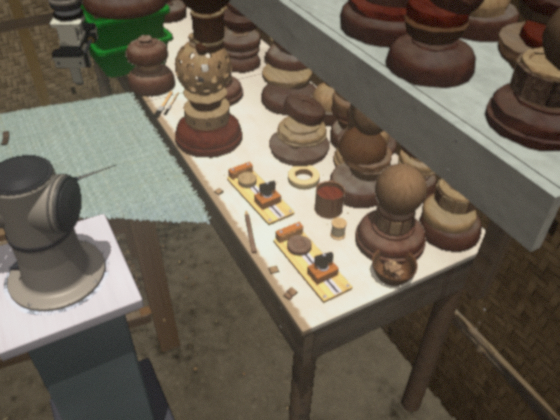

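View pics/top0.png

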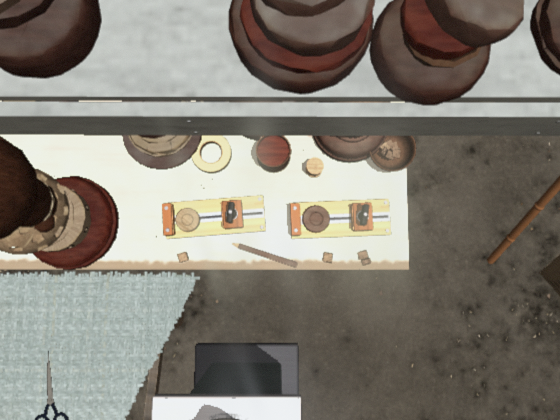

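The scene view shows the pale disc in the left jig at about (247,178), with its knob at about (266,188). The dark disc is in the right jig at (299,244). In the top view the pale disc is at (187,218), the knob at (231,212) and the jaw at (168,220). A tall stack on the left and a shelf at the back stand near the route. I'll measure those and zoom in on the jig.

```bash
cat > h.py <<'E'
import numpy as np,cv2
from scipy.spatial.transform import Rotation as R
def cam(c):
    r=np.array(c["rotation"])
    return (R.from_euler("xyz",r) if r.ndim==1 else R.from_matrix(r)).as_matrix()
def proj(c,p):
    q=cam(c).T@(np.array(p,float)-c["eye"]); return np.array([c["fx"]*q[0]/q[2]+c["cx"],c["fy"]*q[1]/q[2]+c["cy"]])
def ray(c,uv):
    d=cam(c)@np.array([(uv[0]-c["cx"])/c["fx"],(uv[1]-c["cy"])/c["fy"],1]); return np.array(c["eye"]),d/np.linalg.norm(d)
def onz(c,uv,z):
    e,d=ray(c,uv); return e+d*(z-e[2])/d[2]
def tri(c1,u1,c2,u2):
    e1,d1=ray(c1,u1);e2,d2=ray(c2,u2)
    s=np.linalg.lstsq(np.c_[d1,-d2],e2-e1,rcond=None)[0]
    a,b=e1+s[0]*d1,e2+s[1]*d2; return (a+b)/2,np.linalg.norm(a-b)
E
python3 - <<'E'
from plant import bot
from h import *
S=bot.capture("scene");T=bot.capture("top")
print("tcp in scene",proj(S,[223,475,221]),"base",proj(S,[0,0,0]),proj(T,[0,0,0]))
print("disc",tri(S,(247,178),T,(187,218)),"knob",tri(S,(266,185),T,(231,210)))
print("jaw top z38?",onz(T,(168,220),38))
for z in (0,100,300): print(z,onz(T,(118,222),z),onz(S,(208,153),z),onz(T,(20,185),z))
# shelf lower front edge: where the epipolar matches
for z in range(200,800,100): print(z,onz(T,(400,134),z)[:2].round(),onz(T,(400,117),z)[:2].round(),onz(S,(400,168),z)[:2].round(),onz(S,(400,130),z)[:2].round())
s=S["pixels"][140:230,140:300,::-1]; t=T["pixels"][130:280,0:280,::-1]
a=cv2.resize(s,None,fx=5,fy=5,interpolation=cv2.INTER_CUBIC); cv2.imwrite("pics/s1.png",a)
b=cv2.resize(T["pixels"][180:250,150:280,::-1],None,fx=6,fy=6,interpolation=cv2.INTER_CUBIC); cv2.imwrite("pics/t1.png",b)
E
```

```text
tcp in scene [83.02559853 76.54189657] base [ 56.68252733 273.81130024] [224.65203518 469.1738252 ]
disc (array([529.60221399,  85.80926321,  26.95704628]), np.float64(0.8903338442568066)) knob (array([539.82023137, -12.57074012,  70.18144639]), np.float64(4.1469438651519805))
jaw top z38? [523.71060486 124.906322    38.        ]
0 [522.89441899 243.86159634   0.        ] [4.93570961e+02 2.76631757e+02 1.13686838e-13] [606.04837763 466.52354982   0.        ]
100 [513.46901889 213.65595096 100.        ] [446.12644052 145.86194751 100.        ] [589.57513684 417.44585072 100.        ]
300 [494.61821869 153.24466021 300.        ] [ 351.23740005 -115.6776721   300.        ] [556.62865527 319.29045253 300.        ]
200 [ 671. -342.] [ 704. -343.] [ 765. -239.] [ 862. -114.]
300 [ 645. -319.] [ 674. -320.] [ 668. -336.] [ 753. -228.]
400 [ 618. -295.] [ 644. -296.] [ 572. -433.] [ 644. -341.]
500 [ 592. -272.] [ 615. -272.] [ 476. -530.] [ 534. -455.]
600 [ 565. -248.] [ 585. -249.] [ 379. -626.] [ 425. -568.]
700 [ 539. -225.] [ 555. -225.] [ 283. -723.] [ 315. -682.]
```

View pics/s1.png

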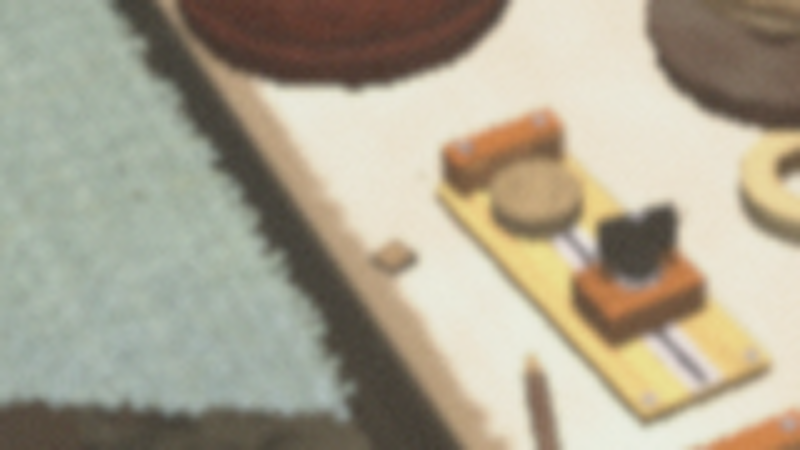

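View pics/t1.png

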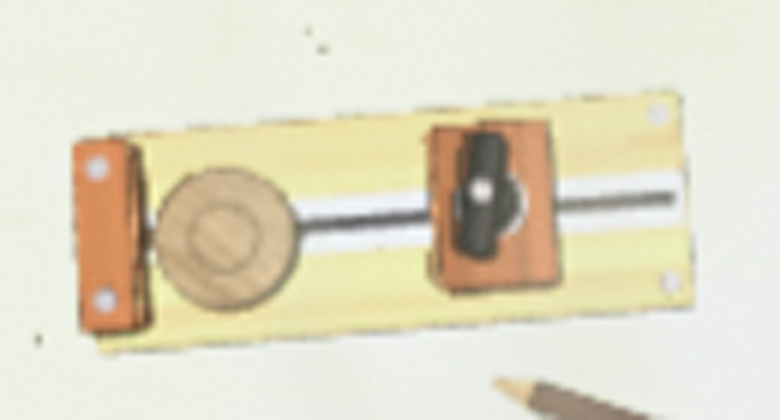

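The crops show the jaw at the left, with the pale disc about 5 mm from it. The orange stop carries the black wing knob, which lies across the track. In the top image the silver centre of the knob is at (230.3,211.7); in the scene image it is at (268,183). Next I'll measure it with masks.

```bash
cat >> h.py <<'E'
def blobs(im,off,box,lo,hi,amin=25):
    x0,y0,x1,y1=box; h=cv2.cvtColor(im[y0:y1,x0:x1],cv2.COLOR_RGB2HSV)
    m=cv2.inRange(h,np.array(lo),np.array(hi)); n,_,st,ce=cv2.connectedComponentsWithStats(m)
    out=[]
    for i in range(1,n):
        if st[i,4]>=amin: out.append((ce[i]+[x0,y0],st[i]+[x0,y0,0,0,0]))
    return out,m
def plan(o,p,yaw):
    "shift in tool axes (m) and twist (deg) from obs to world TCP p, yaw"
    Rm=R.from_euler("xyz",[np.pi,0,o["tcp_rot"][2]]).as_matrix(); d=Rm.T@(np.array(p)-o["tool_pos"])/1000
    t=-(yaw-o["tcp_rot"][2]); t=(t+np.pi)%(2*np.pi)-np.pi
    return d.round(4),np.degrees(t).round(1)
E
python3 - <<'E'
from plant import bot
from h import *
S=bot.capture("scene");T=bot.capture("top")
bt=(150,185,275,245); bs=(215,155,298,228)
for nm,c,b in(("T",T,bt),("S",S,bs)):
    for l,lo,hi in(("orange",(3,120,90),(16,255,255)),("black",(0,0,0),(179,255,70)),("yellow",(22,70,150),(35,255,255))):
        for ce,st in blobs(c["pixels"],0,b,lo,hi)[0]: print(nm,l,ce.round(1),st)
print("knob top",tri(S,(268,183),T,(230.3,211.7)))
f=lambda u,v:(150+u/6,180+v/6)
A=[onz(T,f(*p),12) for p in((132,132),(680,93),(100,352),(692,307))]
d1=A[0]-A[1];d2=A[2]-A[3];d3=onz(T,f(300,225),12)-onz(T,f(672,198),12)
for d in(d1,d2,d3):print("jig yaw",np.arctan2(-d[0],d[1]),np.linalg.norm(d))
print("stop front",onz(T,f(430,206),38),"jaw inner top",onz(T,f(133,235),38), "disc",onz(T,f(228,238),30),"knob@77",onz(T,f(482,190),77),"jaw mid",onz(T,f(102,234),38))
e=[onz(T,f(*p),38) for p in((430,127),(550,122),(440,293),(560,285))]
print("stop corners",np.round(e,0).tolist(),np.mean(e,0))
E
```

```text
T orange [225.  214.8] [222 201  12  27 113]
T orange [167.9 218.7] [162 203  13  32 275]
T yellow [212.7 202.7] [195 198  46  13 202]
T yellow [178.8 206.4] [171 202  24  13  99]
T yellow [179.9 232.8] [166 224  30  14  99]
T yellow [221.8 229.4] [206 226  38   6  72]
S orange [240.  168.7] [229 164  23  11 116]
S orange [266.7 197.8] [255 191  25  14 151]
S yellow [292.6 173.9] [289 168   9  14  59]
S yellow [258.9 180.7] [256 176   7  10  30]
S yellow [254.5 201.2] [231 179  46  42 276]
S yellow [284.9 205.5] [281 201  10   9  45]
knob top (array([539.74168575, -13.6792986 ,  77.10441296]), np.float64(5.244140100681265))
jig yaw 0.07256357635086025 202.50618093919059
jig yaw 0.07667615429202516 217.02719853376536
jig yaw 0.07362755671952877 137.00698803561613
stop front [536.06930401   9.49504172  38.        ] jaw inner top [525.52028622 115.97908644  38.        ] disc [525.25128767  83.21703237  30.        ] knob@77 [537.42608078 -12.66265294  77.        ] jaw mid [525.87350704 127.11519619  38.        ]
stop corners [[565.0, 10.0, 38.0], [567.0, -33.0, 38.0], [505.0, 5.0, 38.0], [508.0, -37.0, 38.0]] [535.90685745 -13.87132992  38.        ]
```

```bash
python3 - <<'E'
from plant import bot
from h import *
o=bot.get_obs(); print(o["time"],o["tool_pos"],o["tcp_rot"])
for p in ([330,150,222],[440,40,200],[537.5,-13,180]): print(plan(o,p,np.pi+.074))
E
```

```text
0.3 [222.96685333 475.17773685 221.01206178] [-3.14114764e+00 -5.25147671e-05  2.70279432e+00]
(array([-0.235 , -0.2489, -0.001 ]), np.float64(-29.4))
(array([-0.3814, -0.3017,  0.021 ]), np.float64(-29.4))
(array([-0.4921, -0.3083,  0.041 ]), np.float64(-29.4))
```

Call:
{"api": "play_rows", "payload": {"commands": [{"x": -0.02, "y": -0.021, "z": 0, "twist": -3}, {"x": -0.05, "y": -0.053, "z": 0, "twist": -7}, {"x": -0.085, "y": -0.09, "z": 0, "twist": -12}, {"x": -0.12, "y": -0.127, "z": 0, "twist": -17}, {"x": -0.155, "y": -0.164, "z": 0, "twist": -22}, {"x": -0.19, "y": -0.2, "z": 0, "twist": -26}, {"x": -0.22, "y": -0.232, "z": 0, "twist": -29}, {"x": -0.235, "y": -0.249, "z": 0, "twist": -29.4}], "jaw": 0}}

```text
time: 1.1
tool_pos: [330.6, 147.3, 221.4]
tcp_rot: [-3.141, 0.001, -3.068]
contact_force: [-1.0, 1.0, 0.8]
grip_width: 92.0
finger_force: 0.0
```

```bash
python3 - <<'E'
from plant import bot
from h import *
o=bot.get_obs(); print(o["time"],o["tool_pos"],o["tcp_rot"],o["contact_force"],o["joint_positions"])
for p in ([440,40,200],[537.5,-13,150]): print(plan(o,p,np.pi+.074))
E
```

```text
1.1 [330.56956525 147.28282599 221.4222511 ] [-3.14098635e+00  7.93873395e-04 -3.06811339e+00] [-0.99557246  1.02333719  0.77127058] [ 2.07076332e-01  3.59021121e-02  1.91425721e+00 -7.60946549e-04
  1.19072739e+00 -1.43691697e+00]
(array([-0.1013, -0.115 ,  0.0214]), np.float64(-0.0))
(array([-0.1946, -0.175 ,  0.0714]), np.float64(-0.0))
```

Call:
{"api": "play_rows", "payload": {"commands": [{"x": -0.02, "y": -0.018, "z": 0, "twist": 0}, {"x": -0.05, "y": -0.045, "z": 0, "twist": 0}, {"x": -0.085, "y": -0.077, "z": 0.01, "twist": 0}, {"x": -0.12, "y": -0.11, "z": 0.03, "twist": 0}, {"x": -0.15, "y": -0.137, "z": 0.05, "twist": 0}, {"x": -0.18, "y": -0.162, "z": 0.065, "twist": 0}, {"x": -0.1946, "y": -0.175, "z": 0.0714, "twist": 0}, {"x": -0.1946, "y": -0.175, "z": 0.0714, "twist": 0}]}}

```text
time: 1.9
tool_pos: [538.0, -11.7, 148.1]
tcp_rot: [3.141, -0.002, -3.07]
contact_force: [-0.5, 0.5, 0.4]
grip_width: 92.1
finger_force: 0.0
```

```bash
python3 - <<'E'
from plant import bot
from h import *
o=bot.get_obs(); print(o["time"],o["tool_pos"],o["tcp_rot"],o["contact_force"])
print(plan(o,[537.5,-13,72],np.pi+.074))
S=bot.capture("scene");T=bot.capture("top")
a=cv2.resize(S["pixels"][130:240,190:330,::-1],None,fx=4,fy=4,interpolation=cv2.INTER_CUBIC)
b=cv2.resize(T["pixels"][180:250,150:290,::-1],None,fx=4,fy=4,interpolation=cv2.INTER_CUBIC)
cv2.imwrite("pics/c2.png",cv2.vconcat([a[:300],b]))
E
```

```text
1.9 [538.04544505 -11.68854182 148.13278351] [ 3.14136164e+00 -1.68399147e-03 -3.06950421e+00] [-0.48329036  0.45609085  0.35933194]
(array([ 0.0006, -0.0013,  0.0761]), np.float64(-0.1))
```

View pics/c2.png

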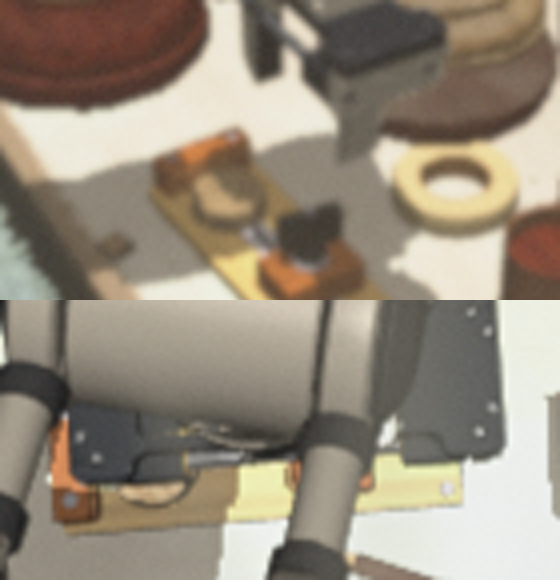

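The picture shows the open fingers centred over the wing, with the right fingertip at about scene (279,169) and the knob at (267,187). I'll descend and close.

Call:
{"api": "play_rows", "payload": {"commands": [{"x": 0, "y": -0.001, "z": 0.01, "twist": 0}, {"x": 0.0, "y": -0.001, "z": 0.025, "twist": 0}, {"x": 0.0, "y": -0.001, "z": 0.04, "twist": 0}, {"x": 0.0, "y": -0.001, "z": 0.055, "twist": 0}, {"x": 0.0, "y": -0.001, "z": 0.066, "twist": 0}, {"x": 0.0, "y": -0.001, "z": 0.072, "twist": 0}, {"x": 0.0, "y": -0.001, "z": 0.075, "twist": 0}, {"x": 0.0, "y": -0.001, "z": 0.075, "twist": 0}]}}

```text
time: 2.8
tool_pos: [537.1, -10.9, 74.9]
tcp_rot: [3.142, 0.0, -3.067]
contact_force: [-0.7, 0.4, -0.3]
grip_width: 91.5
finger_force: 0.0
```

Call:
{"api": "play_rows", "payload": {"commands": [{"x": 0, "y": 0, "z": 0, "twist": 0}, {"x": 0, "y": 0, "z": 0, "twist": 0}, {"x": 0, "y": 0, "z": 0, "twist": 0}, {"x": 0, "y": 0, "z": 0, "twist": 0}, {"x": 0, "y": 0, "z": 0, "twist": 0}, {"x": 0, "y": 0, "z": 0, "twist": 0}, {"x": 0, "y": 0, "z": 0, "twist": 0}, {"x": 0, "y": 0, "z": 0, "twist": 0}], "jaw": 1}}

```text
time: 3.6
tool_pos: [537.1, -11.0, 74.8]
tcp_rot: [3.142, 0.0, -3.067]
contact_force: [-0.5, -0.1, -0.1]
grip_width: 32.5
finger_force: 0.0
```

Call:
{"api": "play_rows", "payload": {"commands": [{"x": 0, "y": 0, "z": 0, "twist": 0}, {"x": 0, "y": 0, "z": 0.001, "twist": 0}, {"x": 0, "y": 0, "z": 0.002, "twist": 0}, {"x": 0, "y": 0, "z": 0.002, "twist": 0}, {"x": 0, "y": 0, "z": 0.002, "twist": 0}, {"x": 0, "y": 0, "z": 0.002, "twist": 0}, {"x": 0, "y": 0, "z": 0.002, "twist": 0}, {"x": 0, "y": 0, "z": 0.002, "twist": 0}]}}

```text
time: 4.4
tool_pos: [537.1, -11.0, 72.8]
tcp_rot: [3.142, 0.0, -3.067]
contact_force: [0.1, -0.1, 0.8]
grip_width: 0.4
finger_force: 0.0
```

```bash
python3 - <<'E'
from plant import bot
from h import *
S=bot.capture("scene");T=bot.capture("top");o=bot.get_obs()
p=o["tool_pos"]; print(p,proj(S,p),proj(S,p+[0,0,-25]),proj(T,p))
a=cv2.resize(S["pixels"][130:240,190:330,::-1],None,fx=4,fy=4,interpolation=cv2.INTER_CUBIC)
b=cv2.resize(T["pixels"][180:250,150:290,::-1],None,fx=4,fy=4,interpolation=cv2.INTER_CUBIC)
cv2.imwrite("pics/c3.png",cv2.vconcat([a[:310],b]))
E
```

```text
[537.14941563 -10.99506479  72.83291784] [265.59689857 184.08449944] [265.60831234 191.55404774] [229.71251181 212.02316223]
```

View pics/c3.png

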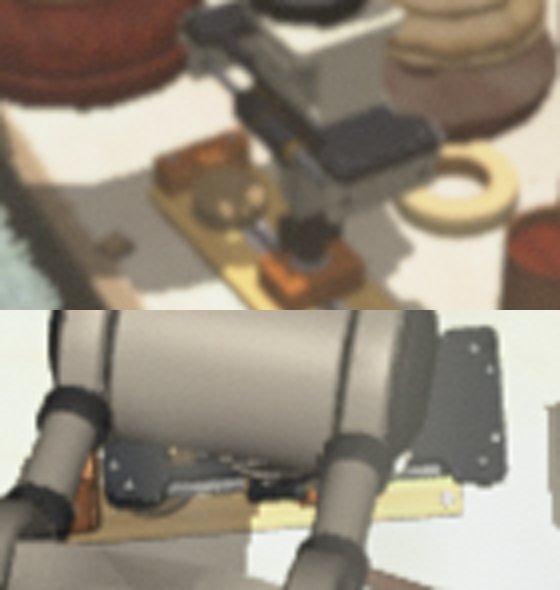

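The fingers closed to 0.4 mm without holding the wing. The stop hasn't moved: the knob is still at about scene (267,189), and the fingers appear above or behind it. I'll check the finger positions in the images against the projections.

```bash
python3 - <<'E'
from plant import bot
from h import *
S=bot.capture("scene");T=bot.capture("top");o=bot.get_obs()
yj=np.array([-.074,.997,0]);xj=np.array([.997,.074,0])
# c2 pose right fingertip
p=np.array([538,-11.7,148.1]); print("exp tip c2",[proj(S,p-yj*k-[0,0,25]).round(1) for k in(46,65)],"seen ~278,169.5; ray@123",onz(S,(278,169.5),123).round())
im=cv2.resize(S["pixels"][150:220,230:310,::-1],None,fx=8,fy=8,interpolation=cv2.INTER_CUBIC)
def dr(q,col,t=1):
    u=(proj(S,q)-[230,150])*8+3.5; cv2.circle(im,tuple(int(v) for v in u),4,col,-1)
q=o["tool_pos"]
for s in(-9.5,9.5):
    for z in(0,-25): dr(q+xj*s+[0,0,z],(0,0,255))
k=np.array([537.5,-13,0])
for s in(-22,22):
    for z in(51,77): dr(k+xj*s+[0,0,z],(0,255,0))
cv2.imwrite("pics/c4.png",im)
E
```

```text
exp tip c2 [array([275.9, 178.3]), array([280.1, 182.5])] seen ~278,169.5; ray@123 [563. -29. 123.]
```

View pics/c4.png

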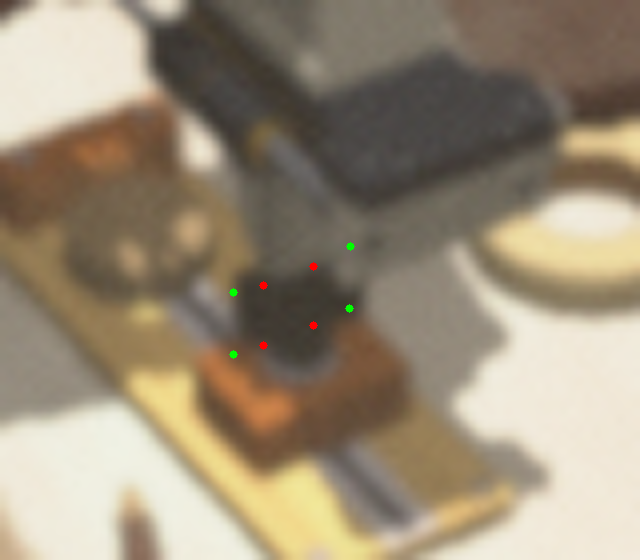

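```bash
python3 - <<'E'
from plant import bot
from h import *
S=bot.capture("scene")
for uv in((230+370/8,150+238/8),(230+556/8,150+150/8)):
    e,d=ray(S,uv); print(e+d*((-106-e[1])/d[1]))
# current fingertips lower end, at y=-11 
e,d=ray(S,(230+305/8,150+265/8)); print(e+d*((-11-e[1])/d[1]))
# c2 right fingertip lower corners at crop (350,158): y = -11.7-46-~10
e,d=ray(S,(190+350/4,130+158/4)); print(e+d*((-67-e[1])/d[1]), e+d*((538-e[0])/d[0]))
o=bot.get_obs(); print(o["joint_positions"],o["tool_pos"])
E
```

```text
[ 515.82559401 -106.          162.66122549]
[ 577.83861023 -106.          172.89429487]
[544.4644277  -11.          73.26490248]
[540.28839124 -67.         157.256953  ] [538.         -71.1305975  160.90186644]
[-1.63251251e-01  5.27709093e-01  1.68251632e+00  1.22998451e-04
  9.31310411e-01 -1.80843251e+00] [537.12659766 -11.01209937  72.82221645]
```

The images put the fingertips about 30 mm higher than the reported TCP implies: about z 157 seen against 123 expected at the hover pose. They therefore closed just above the wing. I'll reopen the gripper and go lower in small steps, watching the force.

Call:
{"api": "play_rows", "payload": {"commands": [{"x": 0, "y": 0, "z": 0, "twist": 0}, {"x": 0, "y": 0, "z": 0, "twist": 0}, {"x": 0, "y": 0, "z": 0, "twist": 0}, {"x": 0, "y": 0, "z": 0, "twist": 0}, {"x": 0, "y": 0, "z": 0, "twist": 0}, {"x": 0, "y": 0, "z": 0, "twist": 0}, {"x": 0, "y": 0, "z": 0, "twist": 0}, {"x": 0, "y": 0, "z": 0, "twist": 0}], "jaw": 0.4}}

```text
time: 5.45
tool_pos: [537.1, -11.0, 72.8]
tcp_rot: [3.142, 0.0, -3.067]
contact_force: [0.4, 0.2, -0.2]
grip_width: 54.6
finger_force: 0.0
```

Call:
{"api": "play_rows", "payload": {"commands": [{"x": 0, "y": 0, "z": 0.002, "twist": 0}, {"x": 0, "y": 0, "z": 0.004, "twist": 0}, {"x": 0, "y": 0, "z": 0.006, "twist": 0}, {"x": 0, "y": 0, "z": 0.008, "twist": 0}, {"x": 0, "y": 0, "z": 0.009, "twist": 0}, {"x": 0, "y": 0, "z": 0.01, "twist": 0}, {"x": 0, "y": 0, "z": 0.01, "twist": 0}, {"x": 0, "y": 0, "z": 0.01, "twist": 0}]}}

```text
time: 6.25
tool_pos: [537.1, -11.0, 62.8]
tcp_rot: [3.141, 0.0, -3.067]
contact_force: [-0.7, 0.2, 0.1]
grip_width: 55.4
finger_force: 0.0
```

Call:
{"api": "play_rows", "payload": {"commands": [{"x": 0, "y": 0, "z": 0.002, "twist": 0}, {"x": 0, "y": 0, "z": 0.004, "twist": 0}, {"x": 0, "y": 0, "z": 0.006, "twist": 0}, {"x": 0, "y": 0, "z": 0.008, "twist": 0}, {"x": 0, "y": 0, "z": 0.009, "twist": 0}, {"x": 0, "y": 0, "z": 0.01, "twist": 0}, {"x": 0, "y": 0, "z": 0.01, "twist": 0}, {"x": 0, "y": 0, "z": 0.01, "twist": 0}]}}

```text
time: 7.05
tool_pos: [537.1, -11.0, 52.8]
tcp_rot: [3.142, 0.0, -3.067]
contact_force: [0.1, -0.5, -0.4]
grip_width: 55.3
finger_force: 0.0
```

```bash
python3 - <<'E'
from plant import bot
from h import *
S=bot.capture("scene");o=bot.get_obs();print(o["tool_pos"],o["contact_force"],o["grip_width"])
im=cv2.resize(S["pixels"][130:220,225:315,::-1],None,fx=6.6,fy=6.6,interpolation=cv2.INTER_CUBIC)
cv2.imwrite("pics/c5.png",im)
E
```

```text
[537.19391029 -11.03127884  52.88130832] [-1.06825099  0.68063882  0.30323117] 55.01362244185815
```

View pics/c5.png

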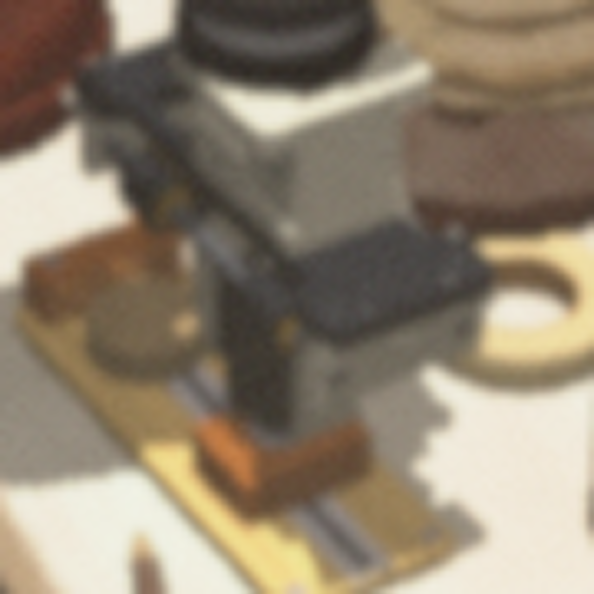

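The near finger now covers the wing, and its tip ends at about scene (273,193), just above the stop's top. I'll work out the tip height and then close.

```bash
python3 - <<'E'
from plant import bot
from h import *
S=bot.capture("scene")
for u in((300,437),(325,415),(355,400)):
    e,d=ray(S,(225+u[0]/6.6,130+u[1]/6.6)); print([(e+d*((y-e[1])/d[1])).round() for y in(-38,-57)])
E
```

```text
[array([537., -38.,  52.]), array([527., -57.,  71.])]
[array([548., -38.,  59.]), array([538., -57.,  78.])]
[array([561., -38.,  62.]), array([551., -57.,  80.])]
```

Call:
{"api": "play_rows", "payload": {"commands": [{"x": 0, "y": 0, "z": 0.002, "twist": 0}, {"x": 0, "y": 0, "z": 0.004, "twist": 0}, {"x": 0, "y": 0, "z": 0.005, "twist": 0}, {"x": 0, "y": 0, "z": 0.006, "twist": 0}, {"x": 0, "y": 0, "z": 0.006, "twist": 0}, {"x": 0, "y": 0, "z": 0.006, "twist": 0}, {"x": 0, "y": 0, "z": 0.006, "twist": 0}, {"x": 0, "y": 0, "z": 0.006, "twist": 0}]}}

```text
time: 7.95
tool_pos: [537.2, -11.0, 46.9]
tcp_rot: [3.142, 0.0, -3.067]
contact_force: [-0.1, 0.5, -0.7]
grip_width: 55.0
finger_force: 0.0
```

Call:
{"api": "play_rows", "payload": {"commands": [{"x": 0, "y": 0, "z": 0, "twist": 0}, {"x": 0, "y": 0, "z": 0, "twist": 0}, {"x": 0, "y": 0, "z": 0, "twist": 0}, {"x": 0, "y": 0, "z": 0, "twist": 0}, {"x": 0, "y": 0, "z": 0, "twist": 0}, {"x": 0, "y": 0, "z": 0, "twist": 0}, {"x": 0, "y": 0, "z": 0, "twist": 0}, {"x": 0, "y": 0, "z": 0, "twist": 0}], "jaw": 1}}

```text
time: 8.75
tool_pos: [537.3, -11.1, 47.0]
tcp_rot: [-3.142, 0.001, -3.067]
contact_force: [-0.1, -0.7, 1.8]
grip_width: 12.0
finger_force: 40.4
```

Call:
{"api": "play_rows", "payload": {"commands": [{"x": 0, "y": 0.004, "z": 0, "twist": 0}, {"x": 0, "y": 0.01, "z": 0, "twist": 0}, {"x": 0, "y": 0.017, "z": 0, "twist": 0}, {"x": 0, "y": 0.024, "z": 0, "twist": 0}, {"x": 0, "y": 0.031, "z": 0, "twist": 0}, {"x": 0, "y": 0.037, "z": 0, "twist": 0}, {"x": 0, "y": 0.041, "z": 0, "twist": 0}, {"x": 0, "y": 0.043, "z": 0, "twist": 0}]}}

```text
time: 9.55
tool_pos: [533.9, 32.4, 47.0]
tcp_rot: [3.142, 0.0, -3.067]
contact_force: [-1.4, -0.7, 5.6]
grip_width: 11.4
finger_force: 40.5
```

Call:
{"api": "play_rows", "payload": {"commands": [{"x": 0, "y": 0.001, "z": 0, "twist": 0}, {"x": 0, "y": 0.002, "z": 0, "twist": 0}, {"x": 0, "y": 0.003, "z": 0, "twist": 0}, {"x": 0, "y": 0.004, "z": 0, "twist": 0}, {"x": 0, "y": 0.005, "z": 0, "twist": 0}, {"x": 0, "y": 0.006, "z": 0, "twist": 0}, {"x": 0, "y": 0.006, "z": 0, "twist": 0}, {"x": 0, "y": 0.006, "z": 0, "twist": 0}]}}

```text
time: 10.35
tool_pos: [533.4, 38.0, 47.0]
tcp_rot: [3.141, 0.0, -3.067]
contact_force: [-1.2, -0.6, 5.7]
grip_width: 11.8
finger_force: 40.5
```

Call:
{"api": "play_rows", "payload": {"commands": [{"x": 0, "y": 0.0005, "z": 0, "twist": 0}, {"x": 0, "y": 0.001, "z": 0, "twist": 0}, {"x": 0, "y": 0.0015, "z": 0, "twist": 0}, {"x": 0, "y": 0.002, "z": 0, "twist": 0}, {"x": 0, "y": 0.0025, "z": 0, "twist": 0}, {"x": 0, "y": 0.003, "z": 0, "twist": 0}, {"x": 0, "y": 0.003, "z": 0, "twist": 0}, {"x": 0, "y": 0.003, "z": 0, "twist": 0}]}}

```text
time: 11.15
tool_pos: [533.2, 40.8, 47.0]
tcp_rot: [3.142, -0.0, -3.067]
contact_force: [-0.9, -0.6, 4.9]
grip_width: 11.6
finger_force: 40.5
```

Call:
{"api": "play_rows", "payload": {"commands": [{"x": 0, "y": 0.0005, "z": 0, "twist": 0}, {"x": 0, "y": 0.001, "z": 0, "twist": 0}, {"x": 0, "y": 0.0015, "z": 0, "twist": 0}, {"x": 0, "y": 0.002, "z": 0, "twist": 0}, {"x": 0, "y": 0.0025, "z": 0, "twist": 0}, {"x": 0, "y": 0.0025, "z": 0, "twist": 0}, {"x": 0, "y": 0.0025, "z": 0, "twist": 0}, {"x": 0, "y": 0.0025, "z": 0, "twist": 0}]}}

```text
time: 11.95
tool_pos: [533.0, 43.3, 47.0]
tcp_rot: [-3.142, -0.0, -3.067]
contact_force: [-0.8, -2.2, 5.9]
grip_width: 12.2
finger_force: 40.5
```

Call:
{"api": "play_rows", "payload": {"commands": [{"x": 0, "y": 0.0005, "z": 0, "twist": 0}, {"x": 0, "y": 0.001, "z": 0, "twist": 0}, {"x": 0, "y": 0.0015, "z": 0, "twist": 0}, {"x": 0, "y": 0.002, "z": 0, "twist": 0}, {"x": 0, "y": 0.002, "z": 0, "twist": 0}, {"x": 0, "y": 0.002, "z": 0, "twist": 0}, {"x": 0, "y": 0.002, "z": 0, "twist": 0}, {"x": 0, "y": 0.002, "z": 0, "twist": 0}]}}

```text
time: 12.75
tool_pos: [532.9, 44.5, 47.0]
tcp_rot: [-3.14, -0.0, -3.067]
contact_force: [-0.9, -6.0, 5.6]
grip_width: 11.6
finger_force: 40.5
```

The force rose to 6 N after 55 mm of travel, so the stop is against the disc and the disc is against the jaw. Now I'll turn the knob clockwise.

Call:
{"api": "play_rows", "payload": {"commands": [{"x": 0, "y": 0, "z": 0, "twist": 5}, {"x": 0, "y": 0, "z": 0, "twist": 11}, {"x": 0, "y": 0, "z": 0, "twist": 18}, {"x": 0, "y": 0, "z": 0, "twist": 25}, {"x": 0, "y": 0, "z": 0, "twist": 32}, {"x": 0, "y": 0, "z": 0, "twist": 39}, {"x": 0, "y": 0, "z": 0, "twist": 45}, {"x": 0, "y": 0, "z": 0, "twist": 50}]}}

```text
time: 13.55
tool_pos: [533.6, 45.9, 47.0]
tcp_rot: [3.14, 0.0, 2.339]
contact_force: [2.5, 2.5, 3.9]
grip_width: 12.0
finger_force: 39.9
```

```bash
python3 -c "
from plant import bot
o=bot.get_obs();print(o['joint_positions'],o['moment'],o['tcp_rot'],o['contact_force'])"
```

```text
[-5.79180379e-02  5.62041653e-01  1.71087968e+00  1.19336323e-03
  8.67186919e-01 -8.27061263e-01] [ 0.41560591 -0.28711216  0.09762548] [3.13991737e+00 4.75326749e-04 2.33916775e+00] [2.54787665 2.50426966 3.89684864]
```

Call:
{"api": "play_rows", "payload": {"commands": [{"x": 0, "y": 0, "z": 0, "twist": 6}, {"x": 0, "y": 0, "z": 0, "twist": 12}, {"x": 0, "y": 0, "z": 0, "twist": 18}, {"x": 0, "y": 0, "z": 0, "twist": 24}, {"x": 0, "y": 0, "z": 0, "twist": 29}, {"x": 0, "y": 0, "z": 0, "twist": 33}, {"x": 0, "y": 0, "z": 0, "twist": 36}, {"x": 0, "y": 0, "z": 0, "twist": 36}]}}

```text
time: 14.35
tool_pos: [534.7, 46.6, 47.1]
tcp_rot: [3.137, -0.001, 1.713]
contact_force: [6.1, 2.1, 1.3]
grip_width: 12.0
finger_force: 39.3
```

Call:
{"api": "play_rows", "payload": {"commands": [{"x": 0, "y": 0, "z": 0, "twist": 0}, {"x": 0, "y": 0, "z": 0, "twist": 0}, {"x": 0, "y": 0, "z": 0, "twist": 0}, {"x": 0, "y": 0, "z": 0, "twist": 0}, {"x": 0, "y": 0, "z": 0, "twist": 0}, {"x": 0, "y": 0, "z": 0, "twist": 0}, {"x": 0, "y": 0, "z": 0, "twist": 0}, {"x": 0, "y": 0, "z": 0, "twist": 0}], "jaw": 0.4}}

```text
time: 15.15
tool_pos: [532.9, 45.3, 46.8]
tcp_rot: [-3.142, -0.0, 1.715]
contact_force: [0.4, 0.2, 0.9]
grip_width: 54.6
finger_force: 0.0
```

Call:
{"api": "play_rows", "payload": {"commands": [{"x": 0, "y": 0, "z": -0.005, "twist": 0}, {"x": 0, "y": 0, "z": -0.015, "twist": 0}, {"x": 0, "y": 0, "z": -0.03, "twist": 0}, {"x": 0, "y": 0, "z": -0.045, "twist": 0}, {"x": 0, "y": 0, "z": -0.06, "twist": 0}, {"x": 0, "y": 0, "z": -0.075, "twist": 0}, {"x": 0, "y": 0, "z": -0.09, "twist": 0}, {"x": 0, "y": 0, "z": -0.1, "twist": 0}]}}

```text
time: 15.95
tool_pos: [533.5, 45.3, 148.8]
tcp_rot: [3.139, 0.0, 1.715]
contact_force: [0.4, -0.5, -0.5]
grip_width: 55.4
finger_force: 0.0
```

Call:
{"api": "play_rows", "payload": {"commands": [{"x": 0, "y": -0.01, "z": -0.02, "twist": 0}, {"x": 0, "y": -0.03, "z": -0.04, "twist": 0}, {"x": 0, "y": -0.05, "z": -0.06, "twist": 0}, {"x": 0, "y": -0.075, "z": -0.08, "twist": 0}, {"x": 0, "y": -0.1, "z": -0.08, "twist": 0}, {"x": 0, "y": -0.125, "z": -0.08, "twist": 0}, {"x": 0, "y": -0.14, "z": -0.08, "twist": 0}, {"x": 0, "y": -0.145, "z": -0.08, "twist": 0}]}}

```text
time: 16.75
tool_pos: [388.2, 24.5, 227.4]
tcp_rot: [3.141, 0.0, 1.715]
contact_force: [0.4, 0.7, -0.0]
grip_width: 54.9
finger_force: 0.0
```

```bash
python3 - <<'E'
from plant import bot
from h import *
S=bot.capture("scene");T=bot.capture("top")
a=cv2.resize(S["pixels"][140:225,205:305,::-1],(600,300),interpolation=cv2.INTER_CUBIC)
b=cv2.resize(T["pixels"][190:240,150:270,::-1],(600,250),interpolation=cv2.INTER_CUBIC)
cv2.imwrite("pics/c6.png",cv2.vconcat([a,b]))
E
```

```text
(no output)
```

View pics/c6.png

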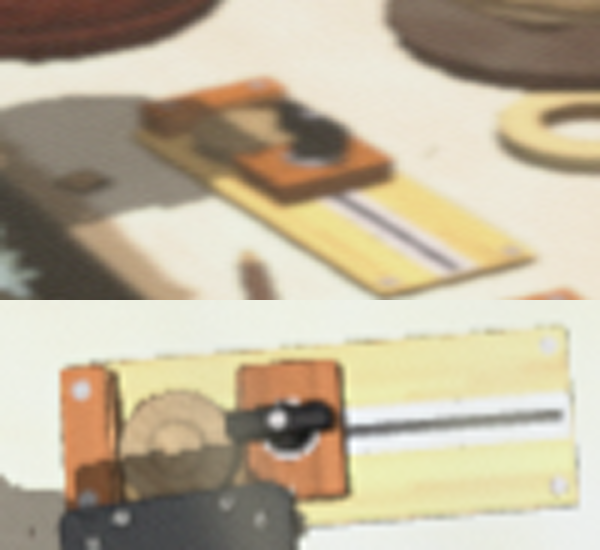

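The wing now lies along the track. The disc sits flat between jaw and stop, with a gap of about 55 mm by pixels (the limit is 62), and the arm is clear. I'll hand it in.

```bash
python3 -c "
from plant import bot
print(bot.close_job())"
```

```text
the job is handed in; nothing more can be done
None
```

I slid the stop up against the pale disc, turned its knob about 1.5 rad clockwise, let go and handed the job in at about 17 s; the last pictures show the disc held and the arm clear, but the hand-in returned no verdict.

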